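Balance a copper dish on an upturned bowl

TASK

Put the oblong copper dish on show: swing the sprung hold-down up by its red bar until it stays open by itself and let go of it, then lift the dish off the polishing rest and balance it level and right way up on the very top of the upturned copper bowl, leaving it there on its own with the hold-down still open. Set it down gently without dropping it, do not drag it from under the hold-down, and leave the other wares where they stand.

Things in the scene. Friction and masses are not known exactly. Their poses are not given: they have to be found in the camera images.
- rest: polishing rest: fixed dark wooden board 250 x 170 x 20 mm carrying two cork-topped blocks (tops 40 mm above the table) and the hold-down. Origin on the table under the middle of the two blocks; its x axis points from there to the hinge (board from x = -70 to +180 mm), y along the hinge axis, z up. The blocks are 60 mm along x, 20 mm along y, centred at y = -50 and +50 mm
- rest_hinge (a point): axis of the hold-down's hinge, level and parallel to the rest's y axis, at x = 120 mm, z = 60 mm of the rest
- clamp (a joint): angle of the steel hold-down arm: 0 pressing on the dish, grows as the arm swings up and away from the dish, stop at 1.6 (open). A spring presses it shut (about 4 to 5 N at the bar) below about 0.9 rad; beyond that the spring throws it open to 1.6 and holds it there. It counts as open above 1.3
- clamp_bar (a point): middle of the red round grip bar of the hold-down, 14 mm thick, parallel to the rest's y axis, 70 mm free length between its two 8 mm end posts, 36 mm clear below it to the arm. Moves with the arm on a radius of 152 mm about the hinge; at angle 0 it is at x = -10 mm, z = 138 mm of the rest. The arm is a flat 24 mm wide bar with a 94 mm wide crosspiece under the grip bar and a rubber foot that stands inside the dish. Pinch it from above, fingers closing across the bar
- dish: oblong open copper dish with brass rim, 50 mm (its x) x 150 mm (its y) x 30 mm tall, walls and floor 5 mm thick, about 0.28 kg, centre of mass about 11 mm above its underside, level on the rest's two blocks, its length nearly parallel to the rest's y axis. Origin at the centre of its flat underside, z up
- dome: upturned copper bowl fixed on a round wooden plinth (188 mm wide, 20 mm tall), does not move; the bowl's outside is a smooth half ball of radius 80 mm whose top is 100 mm above the table. Origin on the table at its centre
- dome_top (a point): topmost point of the upturned bowl, where the middle of the dish's underside belongs; a dish set off-centre tips by about 0.01 rad for every 0.8 mm
- mug: copper mug, 80 mm tall; loose, origin at the centre of its underside; not to be disturbed
- tin: green polish tin, 60 mm wide, 50 mm tall; loose, origin at the centre of its underside; not to be disturbed
- mortar: brass mortar with its pestle standing in it, 105 mm wide, 160 mm tall; loose, origin at the centre of its underside; not to be disturbed
- pot: lidded copper pot, 140 mm wide, 118 mm tall; loose, origin at the centre of its underside; not to be disturbed
- plates: pair of copper plates stacked, 170 mm wide, 34 mm tall; loose, origin at the centre of its underside; not to be disturbed
- goblet: brass goblet, 68 mm wide, 115 mm tall; loose, origin at the centre of its underside; not to be disturbed
- jug: copper jug with a handle, 110 mm wide, 150 mm tall; loose, origin at the centre of its underside; not to be disturbed
- brush: polishing brush lying flat; loose, origin at the centre of its underside; not to be disturbed

How it is judged:
By the outcome, as a careful person would: the job done as asked, in the order asked, and still so for the second after the job is handed in, with the robot touching nothing.
It also fails if it takes over 59 s, if anything falls off the work surface, if the arm or the gripper's body presses on something with over 40 N, if the wrist force passes 120 N, or if a joint passes its speed limit or range.

ROBOT

A 6-joint arm with a two-finger parallel gripper is mounted at the origin on the work surface. World frame = base frame: x ahead of the robot, y to its left, z up, the work surface at z = 0. Lengths are in m, angles in degrees, forces in N, time in s.
With the tool pointing down it reaches from about 0.375 to 0.9 m from the base axis. Payload 3.1 kg.
Tool frame: the origin (TCP) lies at the very end of the fingers, on their centre line; the grasp point (between the pads) lies 19 mm behind it; x points along the fingers, z is the direction in which the jaws open and shut, and the axes are right-handed (so a half turn about x gives the same grasp; the last joint's range is limited). The gripper opens to 87 mm and grips with 3 to 60 N. Pads are 19 mm wide; open, the fingers measure 117 mm over their backs; the gripper's body (75 mm by 190 mm) begins 51 mm behind the grasp point.
Start: joints at [63.455, 30.224, 82.088, -0, 67.689, -10.227], TCP at [0.176, 0.6, 0.223] pointing down, gripper open.
Joint ranges: [-176.69, 176.69], [-43.24, 126.21], [12.49, 139.97], [-82, 262], [0, 151.66], [-163.58, 163.58]. Speed limits (degrees/s): [159.86, 159.86, 180, 180, 180, 180].

INTERFACE

Orientations are given as a 3x3 rotation matrix whose columns are the frame's x, y, z axes.
In Python, from rig import bot gives the robot as it stands.
- The arm moves only by the tool send_rows, never from a script. Its arguments are lists of equal length, an entry for each row: "fingers": the opening, from 0 (shut) to 1 (fully open); "dp": the shift along the world's x, y, z in mm, a list of three; "turn": the turn, a rotation vector about the world's x, y, z in rad, a list of three. In form: {"fingers": [fingers, ...], "dp": [[tx, ty, tz], ...], "turn": [[rx, ry, rz], ...]}. A call has 1 to 10 rows; each row is the pose to reach, as a shift and turn from the pose measured when the call began; what a row does not reach only later rows make up. A row lasts 1/12 s, in which the tool goes at most 41.7 mm and 7.16 degrees, less where a joint would pass 70% of its speed; a pose out of reach is approached as far as the arm can. A call with a gripper value outside its range is refused whole. The fingers move at their own pace and stop on an object; the grip force is fixed at half the most. Time passes only in rows, so rows that repeat a pose let the fingers close. It gives the time, the measured TCP pose, the force and the opening at its end, in the units of the state.
- bot.read_state(): the state, without advancing time (a new reading comes with each control period).
- bot.capture(name): name is "side" or "top" or "wrist"; returns a dict with "img" (384x512x3 uint8, blue, green, red), "z_map" (384x512 float32, m along the optical axis (not along the pixel's ray), 0 where there is no reading), "mtx" (3x3 intrinsics, pixels), "origin" and "orientation" of the camera in the world; the wrist camera has in their place "hand_eye" (4x4, takes a point from camera to tool coordinates, whose origin is the TCP and whose axes are the tool frame's). Camera axes: x right, y up, looking along -z (the intrinsics and any distortion apply to the point x, -y, -z); pixel columns grow to the right and rows downward; lengths in m; the calibration is good to about 2 mm. The wrist camera is an equidistant fisheye: a pixel r from the principal point sees the ray r / f radians off the axis. A picture is of the moment at which its call begins: read the wrist's pose just before it.
- bot.hand_in(): hands the job in, once; it reports no verdict.
The state is a dict: "time_s": time; "joint_positions": joint angles; "qvel": joint speeds; "tau": joint torques, N m; "position": TCP position; "tcp_rot": TCP orientation; "force": force on the tool from outside, world axes, zero at the start; "moment": the same for the moment, N m; "opening": opening from 0.0 (shut) to 1.0 (fully open).
Only numpy, scipy, OpenCV 4.12 (cv2) and the standard library are available. Lean on these libraries where they do the work, as an engineer would, in place of code of your own. Each camera call takes 0.05 s, during which the arm holds its last target.

## Working session

There is one attempt and no reset: what is moved stays moved. The work goes in short steps, Python scripts to look and compute and a tool call to move; the robot and the scene stay as the last step left them, time stands still between calls to the robot, and variables do not carry over. Pictures are saved under pics/ and viewed, and the job is handed in when it is done.

Besides the shell and the picture viewer there is one more tool, called after "Emit:" as name(argument=value, ...), one argument or row to a line, values as JSON. send_rows: Moves the arm, as the interface text tells. Its arguments: {"type":"object","properties":{"fingers":{"type":"array","items":{"type":"number"}},"dp":{"type":"array","items":{"type":"array","items":{"type":"number"}}},"turn":{"type":"array","items":{"type":"array","items":{"type":"number"}}}},"required":["fingers","dp","turn"]}

```bash
mkdir -p pics
cat > h.py <<'E'
import numpy as np, cv2
from rig import bot
def world(c, u=None, v=None):
    K=c["mtx"]; z=c["z_map"]
    vv,uu=np.mgrid[0:z.shape[0],0:z.shape[1]]
    x=(uu-K[0,2])/K[0,0]*z; y=(vv-K[1,2])/K[1,1]*z
    p=np.stack([x,-y,-z],-1)
    return p@np.array(c["orientation"]).T+np.array(c["origin"])
E
python3 - <<'E'
from h import *
s=bot.read_state(); print(s)
for n in("side","top"):
    c=bot.capture(n); cv2.imwrite(f"pics/{n}0.png",c["img"]); np.savez(f"pics/{n}0.npz",**c)
    print(n,c["mtx"],c["origin"],c["orientation"],[k for k in c])
s=bot.read_state()
c=bot.capture("wrist"); cv2.imwrite("pics/w0.png",c["img"]);print(c["mtx"],c["hand_eye"])
E
```

```text
{'time_s': 0.0, 'joint_positions': array([ 6.34560929e+01,  3.02777636e+01,  8.21563279e+01, -1.00179512e-03,
        6.76902346e+01, -1.02262638e+01]), 'qvel': array([-0.01642219,  0.0550867 ,  0.02651754, -0.05398047,  0.01227765,
       -0.09180359]), 'tau': array([ 1.22717365e-04, -4.40046358e+01, -1.76588881e+01,  6.32461673e-02,
        5.81334648e-02, -1.62320016e-04]), 'position': array([0.17523205, 0.5991635 , 0.22158487]), 'tcp_rot': array([[-9.55221765e-04, -9.59720513e-01,  2.80954844e-01],
       [-1.94840431e-03,  2.80956225e-01,  9.59718606e-01],
       [-9.99997646e-01,  3.69330471e-04, -2.13829909e-03]]), 'force': array([0.21784584, 0.52603541, 0.16866531]), 'moment': array([-0.00936091,  0.00795899,  0.03412365]), 'opening': 1.001335226176923}
side [[372.60465254   0.         262.04202107]
 [  0.         372.60465254 188.56426582]
 [  0.           0.           1.        ]] [ 0.50029481 -0.7270943   0.99547084] [[ 0.99249476  0.1016882  -0.067924  ]
 [-0.12145538  0.75502124 -0.64435356]
 [-0.01423909  0.64776727  0.7617052 ]] ['img', 'z_map', 'mtx', 'origin', 'orientation']
top [[479.07130807   0.         256.89725427]
 [  0.         479.07130807 197.53936599]
 [  0.           0.           1.        ]] [0.39943376 0.01607194 1.66338078] [[-2.91152609e-02  9.92866011e-01 -1.15626064e-01]
 [-9.99575681e-01 -2.90206540e-02  2.50190746e-03]
 [-8.71485113e-04  1.15649845e-01  9.93289663e-01]] ['img', 'z_map', 'mtx', 'origin', 'orientation']
[[297.31863964   0.         258.58658275]
 [  0.         297.31863964 191.44842145]
 [  0.           0.           1.        ]] [[ 4.29035911e-04  2.45419689e-01 -9.69416831e-01 -1.63550985e-01]
 [-1.25192557e-03  9.69416292e-01  2.45418998e-01  6.77847800e-02]
 [ 9.99999124e-01  1.10834416e-03  7.23161587e-04  4.58976563e-05]
 [ 0.00000000e+00  0.00000000e+00  0.00000000e+00  1.00000000e+00]]
```

View pics/side0.png

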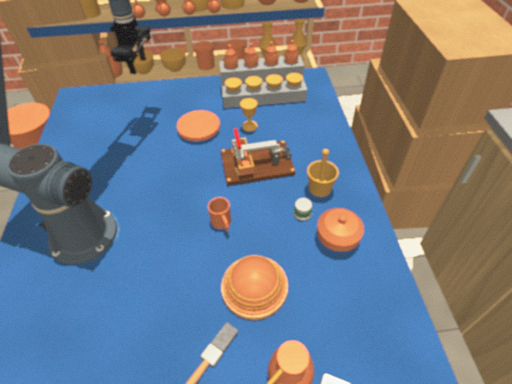

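View pics/top0.png

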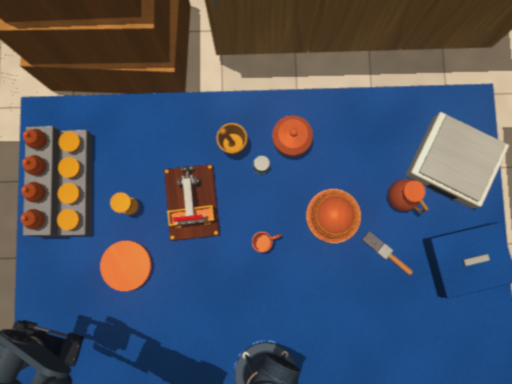

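View pics/w0.png

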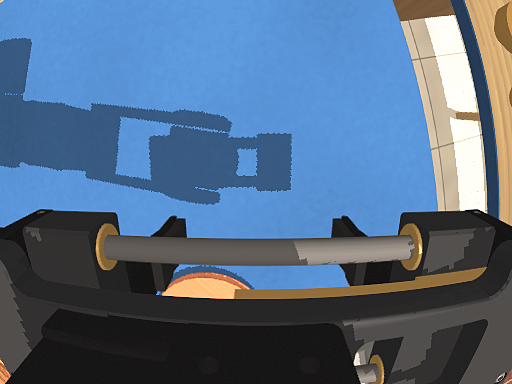

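The side view shows the rest at about (258,160) with its red bar at (237,140), and the bowl at (255,283). In the top view the rest is at (190,202), the bar at (190,217) and the dome at (333,216). Next I measure them.

Run:
```python
from h import *
c=dict(np.load("pics/top0.npz")); W=world(c); s=dict(np.load("pics/side0.npz")); Ws=world(s)
cv2.imwrite("pics/crop.png",np.hstack([cv2.resize(c["img"][150:250,150:230],None,fx=5,fy=5,interpolation=cv2.INTER_NEAREST),cv2.resize(s["img"][120:190,210:305],(400,500),interpolation=cv2.INTER_NEAREST)]))
from scipy.optimize import least_squares
for nm,cc,w in(("top",c,W),("side",s,Ws)):
    # dome sphere fit
    uv=(333,216) if nm=="top" else (255,283)
    P=w[uv[1]-30:uv[1]+30,uv[0]-30:uv[0]+30].reshape(-1,3)
    P=P[(P[:,2]>.04)&(P[:,2]<.12)]
    f=lambda q:np.linalg.norm(P-q[:3],axis=1)-.08
    r=least_squares(f,[P[:,0].mean(),P[:,1].mean(),.02],loss="soft_l1",f_scale=.002); print(nm,"dome",r.x,np.abs(r.fun).mean(),len(P),P[:,2].max())
    b=cc["img"].astype(int); hsv=cv2.cvtColor(cc["img"],cv2.COLOR_BGR2HSV)
    m=(b[...,2]>130)&(b[...,1]<60)&(b[...,0]<70)&(w[...,2]>.08)
    vv,uu=np.nonzero(m); Q=w[m]; k=(np.abs(Q[:,2]-.14)<.03)&(Q[:,1]>.1)
    print("bar",k.sum(),np.c_[uu,vv][k].mean(0) if k.sum() else 0,Q[k].mean(0),Q[k].min(0),Q[k].max(0))
    # table
    T=w[::8,::8].reshape(-1,3);T=T[np.abs(T[:,2])<.015]
    print("table z",np.median(T[:,2]))
    # board by hue: points with z in 0.012..0.03
    reg=w[155:245,155:225] if nm=="top" else w[125:190,215:300]
    R=reg.reshape(-1,3);B=R[(R[:,2]>.012)&(R[:,2]<.028)]
    print("board",cv2.minAreaRect((B[:,:2]*1000).astype(np.float32)),len(B))
```

```text
top dome [ 0.52158848 -0.24714366  0.02000268] 0.00202384852505836 1634 0.10948023631590997
bar 100 [184.77 217.35] [0.51959929 0.24308203 0.14424333] [0.51120933 0.18890081 0.13177043] [0.63696439 0.72834512 0.16953252]
table z 0.00014650843597685537
board ((581.9690551757812, 240.99395751953125), (257.92645263671875, 173.09274291992188), 5.2236104011535645) 2294
side dome [ 0.52325023 -0.25117764  0.02084769] 0.0010799746250066025 2346 0.10281854885974695
bar 19 [237.15789474 138.94736842] [0.51943055 0.22359502 0.14419879] [0.51521741 0.18509118 0.13918237] [0.52397146 0.26868884 0.1481131 ]
table z 0.0009241443225862511
board ((575.6201782226562, 305.90966796875), (259.56103515625, 316.0379943847656), 4.438353538513184) 1581
```

View pics/crop.png

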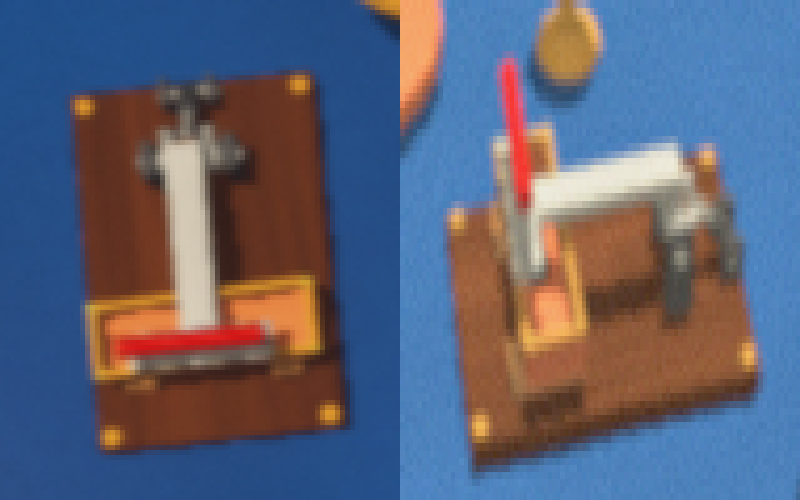

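Emit:
send_rows(
  fingers=[1,1,1,1,0.6,0.6,0.6,0.6,0.6,0.6],
  dp=[
    [30,-32,10],
    [60,-64,20],
    [92,-98,30],
    [125,-133,40],
    [158,-168,45],
    [190,-202,45],
    [222,-236,45],
    [255,-271,45],
    [287,-305,45],
    [310,-330,45],
  ],
  turn=[
    [0,0,-0.12],
    [0,0,-0.24],
    [0,0,-0.36],
    [0,0,-0.48],
    [0,0,-0.6],
    [0,0,-0.72],
    [0,0,-0.84],
    [0,0,-0.96],
    [0,0,-1.08],
    [0,0,-1.195],
  ],
)

```text
time_s: 0.98
position: [0.4586, 0.2971, 0.2666]
tcp_rot: [[-0.002, -0.085, 0.996], [0.0, 0.996, 0.085], [-1.0, 0.0, -0.002]]
force: [0.2, 0.8, -0.1]
opening: 0.649
```

```bash
cat >> h.py <<'E'
def st():
    s=bot.read_state(); R=s["tcp_rot"]
    print("t",round(s["time_s"],2),"p",np.round(s["position"]*1000,1),"yaw",round(np.degrees(np.arctan2(R[1,2],R[0,2])),2),"tilt x",np.round(R[:,0],3),"F",np.round(s["force"],1),"M",np.round(s["moment"],2),"op",round(s["opening"],3))
    return s
def wristworld(c,s):
    K=c["mtx"]; z=c["z_map"]
    vv,uu=np.mgrid[0:z.shape[0],0:z.shape[1]]
    a=(uu-K[0,2])/K[0,0]; b=(vv-K[1,2])/K[1,1]
    th=np.hypot(a,b); k=np.where(th>1e-9,np.tan(np.minimum(th,1.4))/np.maximum(th,1e-9),1)
    p=np.stack([a*k*z,-b*k*z,-z],-1)
    H=np.array(c["hand_eye"]); q=p@H[:3,:3].T+H[:3,3]
    q[z==0]=np.nan
    return q@s["tcp_rot"].T+s["position"]
def wshot(n):
    s=st(); c=bot.capture("wrist"); cv2.imwrite(f"pics/{n}.png",c["img"]); np.savez(f"pics/{n}.npz",**c)
    return s,c,wristworld(c,s)
E
python3 - <<'E'
from h import *
s,c,W=wshot("w1")
E
```

```text
t 0.98 p [458.6 297.1 266.6] yaw 4.88 tilt x [-0.002  0.    -1.   ] F [ 0.2  0.8 -0.1] M [-0.   -0.   -0.06] op 0.649
```

View pics/w1.png

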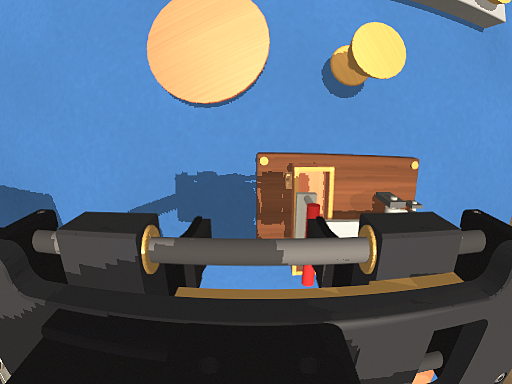

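The wrist view shows the rest half hidden behind the fingers, with the bar near (310,240). The camera looks towards +y of the tool, so I move to the -y side for a clear view.

Emit:
send_rows(
  fingers=[0.6,0.6,0.6,0.6,0.6,0.6,0.6,0.6],
  dp=[
    [10,-35,0],
    [20,-70,0],
    [35,-105,0],
    [50,-140,0],
    [60,-165,0],
    [65,-177,0],
    [65,-177,0],
    [65,-177,0],
  ],
  turn=[
    [0,0,0],
    [0,0,0],
    [0,0,0],
    [0,0,0],
    [0,0,0],
    [0,0,0],
    [0,0,0],
    [0,0,0],
  ],
)

```text
time_s: 1.7
position: [0.5299, 0.1151, 0.2664]
tcp_rot: [[0.003, -0.075, 0.997], [-0.003, 0.997, 0.075], [-1.0, -0.004, 0.003]]
force: [0.2, 0.2, -0.0]
opening: 0.601
```

Run:
```python
from h import *
s,c,W=wshot("w2")
b=c["img"].astype(int)
m=(b[...,2]>130)&(b[...,1]<60)&(b[...,0]<70)&(W[...,2]>.1)&(W[...,2]<.17)
Q=W[m];print(len(Q),np.median(Q,0),Q.min(0),Q.max(0))
q=Q[:,:2]-Q[:,:2].mean(0);u,S,v=np.linalg.svd(q);print("bar dir",v[0],Q[:,:2].mean(0), np.degrees(np.arctan2(-v[0][0],v[0][1])), (q@v[0]).min(),(q@v[0]).max())
B=W[(W[...,2]>.013)&(W[...,2]<.027)&(W[...,0]>.4)&(W[...,0]<.75)&(W[...,1]>.12)&(W[...,1]<.36)]
print("board",np.median(B[:,2]),cv2.minAreaRect((B[:,:2]*1000).astype(np.float32)))
T=W[(np.abs(W[...,2])<.01)];print("table",np.median(T[:,2]))
```

```text
t 1.7 p [529.9 115.1 266.4] yaw 4.29 tilt x [ 0.003 -0.003 -1.   ] F [ 0.2  0.2 -0. ] M [-0.07  0.09 -0.02] op 0.601
211 [0.51636415 0.23596048 0.14347404] [0.50964518 0.18831799 0.14044374] [0.5278627  0.28130366 0.14622107]
bar dir [ 0.08101218 -0.99671311] [0.51833381 0.23569388] -175.35325175317436 -0.045311015361187826 0.04718986053210936
board 0.02126694118216177 ((583.6447143554688, 239.12986755371094), (250.08258056640625, 169.1089324951172), 4.209549903869629)
table 0.0014381484157102997
```

View pics/w2.png

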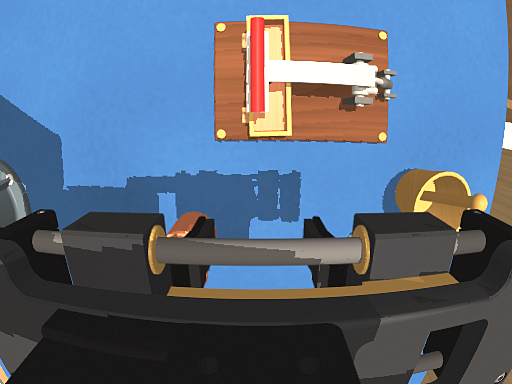

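Here the whole rest is visible, with the bar at (258,68), the dish at (268,76) and the hinge at (365,75). The board measures 250 x 169 mm as it should, and the bar agrees with it at (518.5, 235, 138). Now I measure the dish rim and go to the bar.

Run:
```python
from h import *
c=dict(np.load("pics/w2.npz"))
s=dict(position=np.array([.5299,.1151,.2664]),tcp_rot=bot.read_state()["tcp_rot"]);s["position"]=bot.read_state()["position"]
W=wristworld(c,s)
D=W[(W[...,2]>.064)&(W[...,2]<.078)&(W[...,0]>.45)&(W[...,0]<.58)&(W[...,1]>.12)&(W[...,1]<.34)]
print(len(D),np.median(D[:,2]),cv2.minAreaRect((D[:,:2]*1000).astype(np.float32)))
st()
```

```text
911 0.07152352758640351 ((531.6495361328125, 236.55923461914062), (50.57228088378906, 150.93466186523438), 5.958345413208008)
t 1.75 p [529.5 115.9 266.5] yaw 4.38 tilt x [ 0.003 -0.003 -1.   ] F [ 0.5  0.  -0.2] M [-0.04  0.05  0.02] op 0.597
```

Emit:
send_rows(
  fingers=[0.6,0.6,0.6,0.6,0.6,0.6],
  dp=[
    [-5,35,0],
    [-10,70,0],
    [-11,100,0],
    [-11,120,0],
    [-11,120,0],
    [-11,120,0],
  ],
  turn=[
    [0,0,0],
    [0.003,0.003,0],
    [0.003,0.003,0.003],
    [0.003,0.003,0.003],
    [0.003,0.003,0.003],
    [0.003,0.003,0.003],
  ],
)

```text
time_s: 2.25
position: [0.5169, 0.2383, 0.2664]
tcp_rot: [[-0.0, -0.085, 0.996], [-0.001, 0.996, 0.085], [-1.0, -0.001, -0.0]]
force: [-0.5, 0.6, -0.5]
opening: 0.598
```

Emit:
send_rows(
  fingers=[0.6,0.6,0.6,0.6,0.6,0.6,0.6],
  dp=[
    [2,-2,-30],
    [2,-3,-60],
    [2,-3,-90],
    [2,-3,-115],
    [2,-3,-135],
    [2,-3,-145],
    [2,-3,-145],
  ],
  turn=[
    [0,0,0],
    [0,0,0],
    [0,0,0],
    [0,0,0],
    [0,0,0],
    [0,0,0],
    [0,0,0],
  ],
)

```text
time_s: 2.83
position: [0.5169, 0.2344, 0.1192]
tcp_rot: [[-0.006, -0.084, 0.996], [-0.002, 0.996, 0.084], [-1.0, -0.002, -0.006]]
force: [-0.4, 0.3, 0.6]
opening: 0.602
```

Emit:
send_rows(
  fingers=[0,0,0,0,0,0],
  dp=[
    [0,0,0],
    [0,0,0],
    [0,0,0],
    [0,0,0],
    [0,0,0],
    [0,0,0],
  ],
  turn=[
    [0,0,0],
    [0,0,0],
    [0,0,0],
    [0,0,0],
    [0,0,0],
    [0,0,0],
  ],
)

```text
time_s: 3.33
position: [0.5173, 0.2346, 0.1199]
tcp_rot: [[-0.004, -0.084, 0.996], [-0.002, 0.996, 0.084], [-1.0, -0.001, -0.005]]
force: [-0.5, 0.2, -0.2]
opening: 0.231
```

Run:
```python
from h import *
s,c,W=wshot("w3")
c=bot.capture("side"); cv2.imwrite("pics/s3.png",cv2.resize(c["img"][60:200,190:340],None,fx=4,fy=4))
```

```text
t 3.33 p [517.3 234.6 119.9] yaw 4.84 tilt x [-0.004 -0.002 -1.   ] F [-0.5  0.2 -0.2] M [-0.08  0.08  0.02] op 0.231
```

View pics/s3.png

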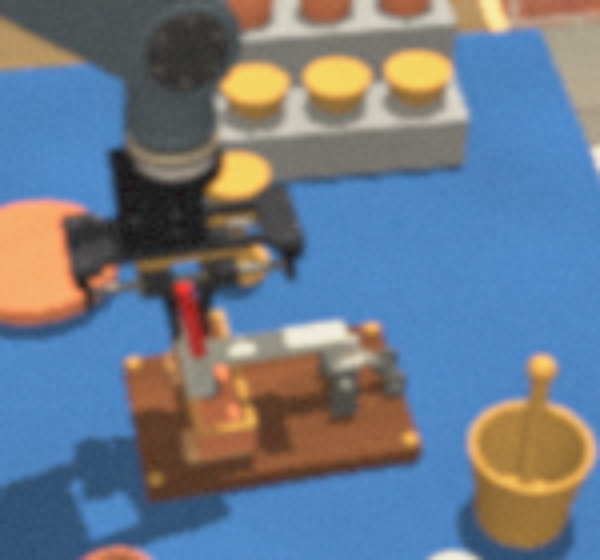

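The side view shows the fingers straddling the bar (about (187,310) in the crop), still closing. I give them more time.

Emit:
send_rows(
  fingers=[0,0,0,0],
  dp=[
    [0,0,0],
    [0,0,0],
    [0,0,0],
    [0,0,0],
  ],
  turn=[
    [0,0,0],
    [0,0,0],
    [0,0,0],
    [0,0,0],
  ],
)

```text
time_s: 3.77
position: [0.5198, 0.2348, 0.1199]
tcp_rot: [[0.001, -0.084, 0.996], [-0.001, 0.996, 0.084], [-1.0, -0.001, 0.001]]
force: [1.6, 0.3, -1.1]
opening: 0.15
```

Run:
```python
from h import *
st()
yaw=np.radians(4.4); ex=np.array([np.cos(yaw),np.sin(yaw)])
a0=np.arctan2(78,-130)
for a in np.arange(0.1,1.61,.1):
    dx=152*(np.cos(a0-a)-np.cos(a0)); dz=152*(np.sin(a0-a)-np.sin(a0)); print(round(a,2),np.round([dx*ex[0],dx*ex[1],dz],1))
```

```text
t 3.77 p [519.8 234.8 119.9] yaw 4.84 tilt x [ 0.001 -0.001 -1.   ] F [ 1.6  0.3 -1.1] M [-0.06 -0.07 -0.07] op 0.15
0.1 [ 8.4  0.6 12.6]
0.2 [18.1  1.4 24.3]
0.3 [28.8  2.2 35. ]
0.4 [40.6  3.1 44.6]
0.5 [53.3  4.1 52.9]
0.6 [66.7  5.1 59.9]
0.7 [80.8  6.2 65.6]
0.8 [95.3  7.3 69.8]
0.9 [110.3   8.5  72.5]
1.0 [125.4   9.6  73.7]
1.1 [140.5  10.8  73.4]
1.2 [155.5  12.   71.6]
1.3 [170.3  13.1  68.3]
1.4 [184.7  14.2  63.5]
1.5 [198.5  15.3  57.3]
1.6 [211.7  16.3  49.8]
```

The bar is gripped: the opening is 0.15, about 13 mm. Now I swing along the arc.

Emit:
send_rows(
  fingers=[0,0,0,0,0,0,0,0],
  dp=[
    [4,0.3,6],
    [8.4,0.6,12.6],
    [13,1,18.5],
    [18,1.4,24.3],
    [23.5,1.8,30],
    [29,2.2,35],
    [35,2.6,40],
    [40.5,3.1,44.5],
  ],
  turn=[
    [0,0,0],
    [0,0,0],
    [0,0,0],
    [0,0,0],
    [0,0,0],
    [0,0,0],
    [0,0,0],
    [0,0,0],
  ],
)

```text
time_s: 4.43
position: [0.558, 0.2377, 0.165]
tcp_rot: [[-0.005, -0.084, 0.996], [-0.002, 0.996, 0.084], [-1.0, -0.002, -0.005]]
force: [-6.8, -1.6, -0.4]
opening: 0.15
```

Run:
```python
from h import *
s=st()
c=bot.capture("side"); cv2.imwrite("pics/s4.png",cv2.resize(c["img"][60:200,190:340],None,fx=4,fy=4))
```

```text
t 4.43 p [558.  237.7 165. ] yaw 4.84 tilt x [-0.005 -0.002 -1.   ] F [-6.8 -1.6 -0.4] M [-0.19  1.33 -0.11] op 0.15
```

View pics/s4.png

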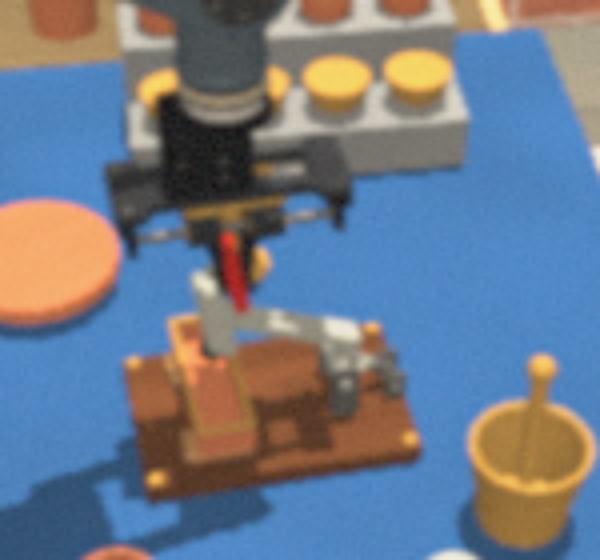

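The hold-down has lifted clear (bar at (232,270) in the crop) and the dish has stayed on the rest. Continuing the arc.

Emit:
send_rows(
  fingers=[0,0,0,0,0,0,0,0,0,0],
  dp=[
    [7,0.5,4],
    [14,1,8],
    [27,2,15],
    [41,3,21],
    [55,4,25],
    [70,5.3,28],
    [85,6.5,29],
    [100,7.7,29],
    [115,8.9,27],
    [130,10,24],
  ],
  turn=[
    [0,0,0],
    [0,0,0],
    [0,0,0],
    [0,0,0],
    [0,0,0],
    [0,0,0],
    [0,0,0],
    [0,0,0],
    [0,0,0],
    [0,0,0],
  ],
)

```text
time_s: 5.32
position: [0.6925, 0.2473, 0.1933]
tcp_rot: [[0.003, -0.084, 0.996], [-0.002, 0.996, 0.084], [-1.0, -0.002, 0.003]]
force: [-0.7, -1.2, -0.6]
opening: 0.151
```

Run:
```python
from h import *
s=st()
c=bot.capture("side"); cv2.imwrite("pics/s5.png",cv2.resize(c["img"][60:200,190:340],None,fx=4,fy=4))
```

```text
t 5.32 p [692.5 247.3 193.3] yaw 4.83 tilt x [ 0.003 -0.002 -1.   ] F [-0.7 -1.2 -0.6] M [-0.28  0.4  -0.12] op 0.151
```

View pics/s5.png

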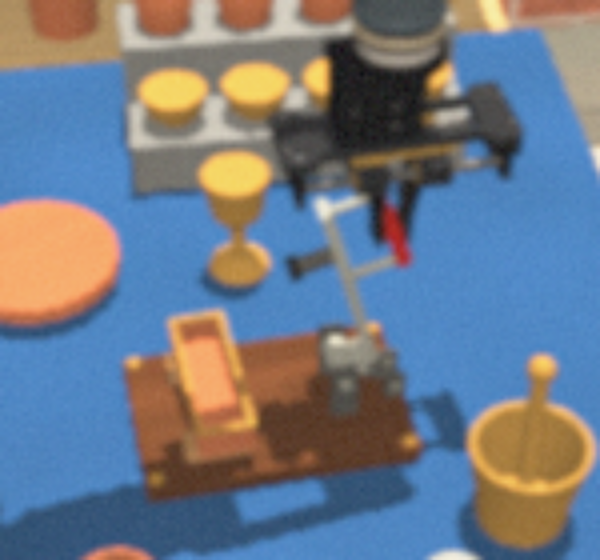

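The arm is past centre at about 1.3 rad, with the bar at (397,235) in the crop. I continue to the stop.

Emit:
send_rows(
  fingers=[0,0,0,0,0,0],
  dp=[
    [7,0.5,-2],
    [14,1,-5],
    [21,1.6,-8],
    [28,2,-11],
    [35,2.5,-15],
    [36,2.7,-16],
  ],
  turn=[
    [0,0,0],
    [0,0,0],
    [0,0,0],
    [0,0,0],
    [0,0,0],
    [0,0,0],
  ],
)

```text
time_s: 5.87
position: [0.7312, 0.2502, 0.1772]
tcp_rot: [[0.004, -0.083, 0.997], [-0.001, 0.997, 0.083], [-1.0, -0.001, 0.004]]
force: [-7.4, -0.6, 7.4]
opening: 0.151
```

Emit:
send_rows(
  fingers=[0.4,0.4,0.4,0.4,0.4,0.4],
  dp=[
    [0,0,0],
    [0,0,0],
    [0,0,0],
    [0,0,0],
    [0,0,0],
    [0,0,0],
  ],
  turn=[
    [0,0,0],
    [0,0,0],
    [0,0,0],
    [0,0,0],
    [0,0,0],
    [0,0,0],
  ],
)

```text
time_s: 6.37
position: [0.7316, 0.2501, 0.1775]
tcp_rot: [[0.006, -0.083, 0.997], [-0.001, 0.997, 0.083], [-1.0, -0.001, 0.006]]
force: [0.3, 0.4, 0.3]
opening: 0.393
```

Run:
```python
from h import *
s=st()
c=bot.capture("side"); cv2.imwrite("pics/s6.png",cv2.resize(c["img"][60:200,190:340],None,fx=4,fy=4))
```

```text
t 6.37 p [731.6 250.1 177.5] yaw 4.78 tilt x [ 0.006 -0.001 -1.   ] F [0.3 0.4 0.3] M [-0.09  0.03  0.04] op 0.393
```

View pics/s6.png

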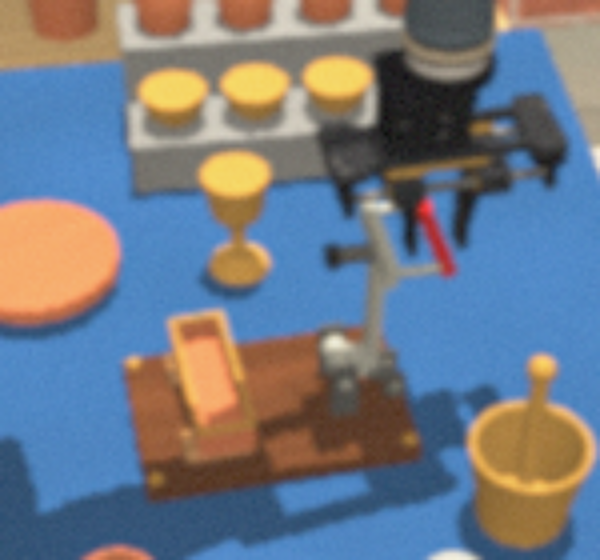

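The hold-down stands open, with the bar at (435,240) in the crop and free between the fingers. I retract straight up and go to the dish view pose.

Emit:
send_rows(
  fingers=[0.4,0.4,0.4,0.4,0.6,0.8,1,1,1,1],
  dp=[
    [0,0,25],
    [0,0,60],
    [0,0,95],
    [-25,-15,100],
    [-60,-35,100],
    [-95,-60,100],
    [-130,-85,95],
    [-165,-110,90],
    [-195,-130,90],
    [-200,-135,90],
  ],
  turn=[
    [0,0,0],
    [0,0,0],
    [0,0,0],
    [0,0,0],
    [0,0,0],
    [0,0,0],
    [0,0,0.01],
    [0,0,0.02],
    [0,0,0.02],
    [0,0,0.02],
  ],
)

```text
time_s: 7.25
position: [0.5234, 0.113, 0.2662]
tcp_rot: [[-0.005, -0.102, 0.995], [-0.002, 0.995, 0.102], [-1.0, -0.002, -0.005]]
force: [-0.4, -0.4, -0.8]
opening: 0.768
```

Emit:
send_rows(
  fingers=[1,1],
  dp=[
    [0,0,0],
    [0,0,0],
  ],
  turn=[
    [0,0,0],
    [0,0,0],
  ],
)

```text
time_s: 7.42
position: [0.5231, 0.1127, 0.2668]
tcp_rot: [[-0.004, -0.101, 0.995], [-0.002, 0.995, 0.101], [-1.0, -0.002, -0.004]]
force: [0.5, 0.3, -0.0]
opening: 0.921
```

Run:
```python
from h import *
s,c,W=wshot("w7")
D=W[(W[...,2]>.066)&(W[...,2]<.076)&(W[...,0]>.48)&(W[...,0]<.58)&(W[...,1]>.14)&(W[...,1]<.33)]
print(len(D),np.median(D[:,2]),cv2.minAreaRect((D[:,:2]*1000).astype(np.float32)))
B=W[(W[...,2]>.013)&(W[...,2]<.027)&(W[...,0]>.4)&(W[...,0]<.75)&(W[...,1]>.12)&(W[...,1]<.36)]
print("board",np.median(B[:,2]),cv2.minAreaRect((B[:,:2]*1000).astype(np.float32)))
b=c["img"].astype(int)
m=(W[...,2]>.1)&(W[...,2]<.25)&(W[...,1]>.17)&(W[...,1]<.31)&(W[...,0]>.55)
Q=W[m];print("arm",Q.min(0),Q.max(0))
for z in np.arange(.1,.22,.02):
    q=Q[(Q[:,2]>z)&(Q[:,2]<=z+.02)]
    if len(q):print(z,q.min(0),q.max(0))
c=bot.capture("side"); cv2.imwrite("pics/s7.png",c["img"])
```

```text
t 7.42 p [523.1 112.7 266.8] yaw 5.81 tilt x [-0.004 -0.002 -1.   ] F [ 0.5  0.3 -0. ] M [-0.05  0.01  0.01] op 0.921
1376 0.07151861414832947 ((532.8838500976562, 236.16165161132812), (49.769569396972656, 150.04998779296875), 5.742386341094971)
board 0.021265974243481478 ((583.5506591796875, 239.45724487304688), (250.64662170410156, 171.06051635742188), 4.325239658355713)
arm [0.63558582 0.19944212 0.10032372] [0.7380365  0.29733505 0.20452361]
0.1 [0.67374499 0.23410524 0.10032372] [0.68556758 0.24931431 0.11976561]
0.12000000000000001 [0.67454235 0.23403048 0.12008049] [0.68620115 0.24643354 0.13998216]
0.14 [0.67514405 0.23388387 0.14033346] [0.68688336 0.24457725 0.15994524]
0.16000000000000003 [0.63593092 0.20100418 0.16023658] [0.68640801 0.29332792 0.17998712]
0.18000000000000002 [0.63558582 0.19944212 0.1800012 ] [0.7380365  0.29733505 0.19990641]
0.2 [0.67305959 0.19948795 0.20000957] [0.69154618 0.2939703  0.20452361]
```

View pics/w7.png

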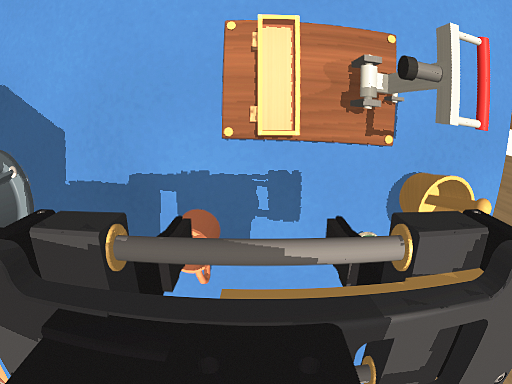

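View pics/s7.png

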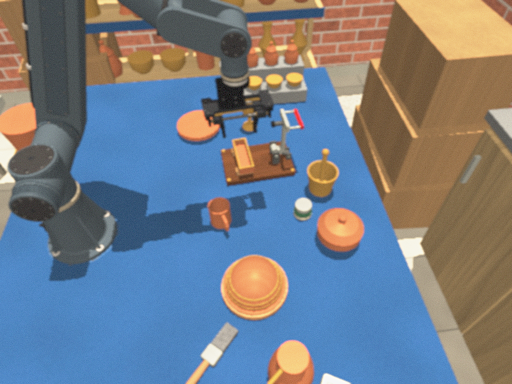

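In the wrist view the dish is clear at (279,75), the hold-down is open with its foot at (408,68), and the dish has not moved: centre (533,236), yaw 5.7°, size 50 x 150 mm. The foot tip at x = 636 leaves about 8 mm to the gripper body, so I aim 2 mm to the -x side.

Emit:
send_rows(
  fingers=[1,1,1,1,1,1,1,1,1,1],
  dp=[
    [2,30,0],
    [4,65,0],
    [6,100,0],
    [7,120,0],
    [7,123.5,0],
    [7,123.5,-35],
    [7,123.5,-70],
    [7,123.5,-100],
    [7,123.5,-110],
    [7,123.5,-110],
  ],
  turn=[
    [0,0,0],
    [0,0,0],
    [0,0,0],
    [0,0,0],
    [0,0,0],
    [0,0,0],
    [0,0,0],
    [0,0,0],
    [0,0,0],
    [0,0,0],
  ],
)

```text
time_s: 8.35
position: [0.531, 0.2365, 0.1537]
tcp_rot: [[-0.008, -0.103, 0.995], [-0.004, 0.995, 0.102], [-1.0, -0.003, -0.008]]
force: [0.6, 0.3, 0.1]
opening: 0.998
```

Run:
```python
from h import *
s=st()
c=bot.capture("side"); cv2.imwrite("pics/s8.png",cv2.resize(c["img"][60:200,190:340],None,fx=4,fy=4))
```

```text
t 8.35 p [531.  236.5 153.7] yaw 5.88 tilt x [-0.008 -0.004 -1.   ] F [0.6 0.3 0.1] M [-0.09  0.09  0.02] op 0.998
```

View pics/s8.png

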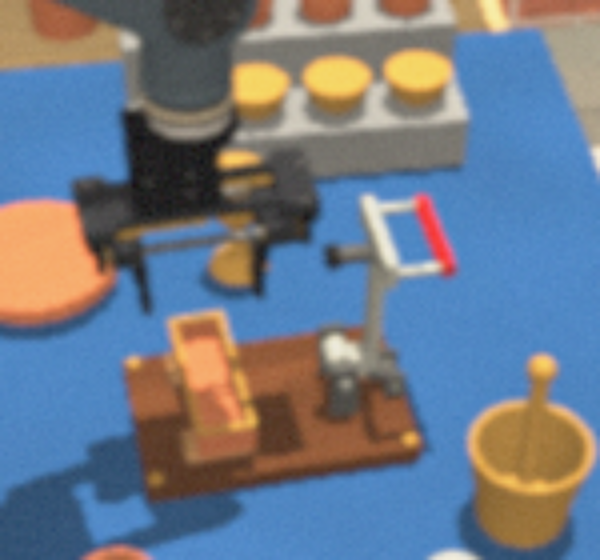

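Emit:
send_rows(
  fingers=[1,1,1,1,1,1,1],
  dp=[
    [0,0,-25],
    [0,0,-50],
    [0,0,-75],
    [0,0,-95],
    [0,0,-107],
    [0,0,-108],
    [0,0,-108],
  ],
  turn=[
    [0.004,-0.008,0],
    [0.004,-0.008,0],
    [0.004,-0.008,0],
    [0.004,-0.008,0],
    [0.004,-0.008,0],
    [0.004,-0.008,0],
    [0.004,-0.008,0],
  ],
)

```text
time_s: 8.98
position: [0.5338, 0.2371, 0.0488]
tcp_rot: [[0.006, -0.102, 0.995], [0.002, 0.995, 0.102], [-1.0, 0.001, 0.006]]
force: [0.4, -0.5, 0.2]
opening: 1.001
```

Run:
```python
from h import *
s=st()
c=bot.capture("side"); cv2.imwrite("pics/s9.png",cv2.resize(c["img"][60:200,190:340],None,fx=4,fy=4))
```

```text
t 8.98 p [533.8 237.1  48.8] yaw 5.87 tilt x [ 0.006  0.002 -1.   ] F [ 0.4 -0.5  0.2] M [-0.11  0.03 -0.03] op 1.001
```

View pics/s9.png

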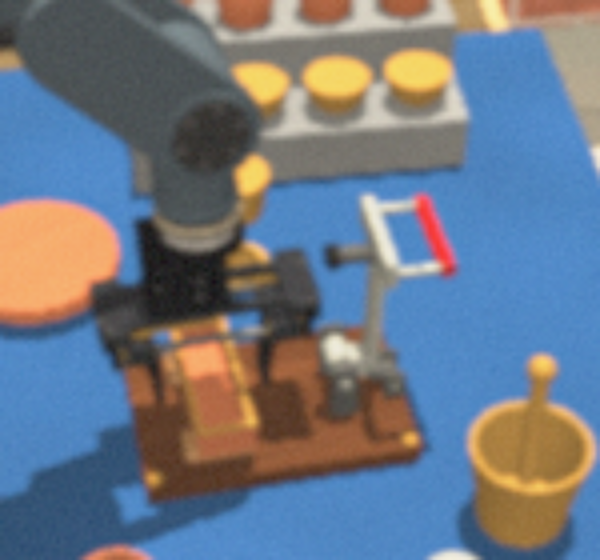

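The fingers straddle the dish at its middle (fingers at (155,370) and (265,355) in the crop), with no contact. Closing.

Emit:
send_rows(
  fingers=[0.9,0.8,0.6,0.4,0.4,0.4,0.4],
  dp=[
    [0,0,-3],
    [0,0,-3],
    [0,0,-3],
    [0,0,-3],
    [0,0,-3],
    [0,0,-3],
    [0,0,-3],
  ],
  turn=[
    [-0.001,0.003,0],
    [-0.001,0.003,0],
    [-0.001,0.003,0],
    [-0.001,0.003,0],
    [-0.001,0.003,0],
    [-0.001,0.003,0],
    [-0.001,0.003,0],
  ],
)

```text
time_s: 9.62
position: [0.534, 0.2372, 0.0465]
tcp_rot: [[0.004, -0.102, 0.995], [0.001, 0.995, 0.102], [-1.0, 0.001, 0.004]]
force: [1.6, -0.2, 0.4]
opening: 0.57
```

Emit:
send_rows(
  fingers=[0.2,0.2,0.2],
  dp=[
    [0,0,0],
    [0,0,0],
    [0,0,0],
  ],
  turn=[
    [0,0,0],
    [0,0,0],
    [0,0,0],
  ],
)

```text
time_s: 9.87
position: [0.534, 0.2372, 0.0465]
tcp_rot: [[0.004, -0.102, 0.995], [0.001, 0.995, 0.102], [-1.0, 0.001, 0.004]]
force: [-0.1, 0.2, 0.4]
opening: 0.573
```

```bash
python3 -c "
from h import *
st()"
```

```text
t 9.87 p [534.  237.2  46.5] yaw 5.87 tilt x [ 0.004  0.001 -1.   ] F [-0.1  0.2  0.4] M [-0.18  0.16 -0.  ] op 0.573
```

The dish is gripped (opening 0.573, 49.9 mm). Lifting straight up gently.

Emit:
send_rows(
  fingers=[0.2,0.2,0.2,0.2,0.2,0.2,0.2,0.2,0.2,0.2],
  dp=[
    [0,0,4],
    [0,0,12],
    [-1,0,24],
    [-3,0,40],
    [-5,0,60],
    [-7,0,85],
    [-8,0,115],
    [-10,0,145],
    [-10,0,170],
    [-10,0,180],
  ],
  turn=[
    [0,0,0],
    [0,0,0],
    [0,0,0],
    [0,0,0],
    [0,0,0],
    [0,0,0],
    [0,0,0],
    [0,0,0],
    [0,0,0],
    [0,0,0],
  ],
)

```text
time_s: 10.7
position: [0.5256, 0.2378, 0.2315]
tcp_rot: [[0.012, -0.103, 0.995], [0.003, 0.995, 0.103], [-1.0, 0.002, 0.012]]
force: [0.6, -0.3, -2.9]
opening: 0.571
```

Run:
```python
from h import *
s,c,W=wshot("w10")
c=bot.capture("side"); cv2.imwrite("pics/s10.png",c["img"][0:384])
```

```text
t 10.7 p [525.6 237.8 231.5] yaw 5.89 tilt x [ 0.012  0.003 -1.   ] F [ 0.6 -0.3 -2.9] M [-0.09 -0.02 -0.03] op 0.571
```

View pics/w10.png

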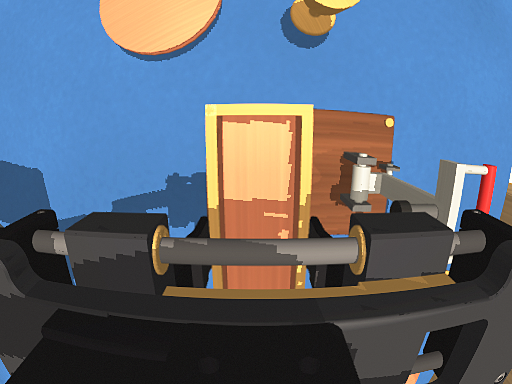

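View pics/s10.png

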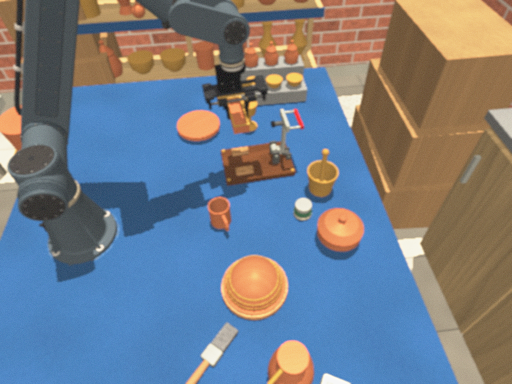

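In the wrist view the held dish spans columns 206 to 313 with its far rim at row 104, the rest is empty and the hold-down is open. Weight shows 2.9 N. I measure the dish in the tool frame from this picture.

Run:
```python
from h import *
c=dict(np.load("pics/w10.npz"))
I=dict(position=np.zeros(3),tcp_rot=np.eye(3))
W=wristworld(c,I)  # tool frame
R=W[100:235,200:320].reshape(-1,3)
m=(np.abs(R[:,2])<.03)&(R[:,0]<0.01)&(R[:,0]>-.05)&(R[:,1]>.0)
P=R[m]; rim=P[P[:,0]<-.014]
print(len(P),len(rim),np.percentile(rim,[1,50,99],axis=0))
A=np.c_[rim[:,1:],np.ones(len(rim))]; co,res,_,_=np.linalg.lstsq(A,rim[:,0],rcond=None); print("rim plane x= a*y+b*z+c",co)
fl=P[(P[:,0]>-.006)&(P[:,0]<.01)]
A=np.c_[fl[:,1:],np.ones(len(fl))]; co,res,_,_=np.linalg.lstsq(A,fl[:,0],rcond=None); print("floor",len(fl),co)
print(cv2.minAreaRect((rim[:,1:]*1000).astype(np.float32)))
# far edge line
far=rim[rim[:,1]>rim[:,1].max()-.003]; print(far[:,1].max())
```

```text
13765 4508 [[-0.02650168  0.00983187 -0.0270889 ]
 [-0.02490927  0.05050205  0.00121603]
 [-0.01469861  0.07374998  0.02852023]]
rim plane x= a*y+b*z+c [-0.02812506  0.00648202 -0.02273887]
floor 8753 [-8.91692917e-04  2.08907793e-03  6.94920768e-06]
((40.08319854736328, 0.030359268188476562), (67.88724517822266, 59.98287582397461), 0.04844821244478226)
0.07404738558754337
```

The dish is level in the tool (floor slope under 0.003) and its centre is about 1 mm to tool -y. I carry it high past the dome so the wrist camera can measure the bowl with the same calibration.

Emit:
send_rows(
  fingers=[0.2,0.2,0.2,0.2,0.2,0.2,0.2,0.2,0.2,0.2],
  dp=[
    [0,-5,20],
    [0,-20,40],
    [0,-45,55],
    [0,-75,65],
    [0,-110,70],
    [0,-145,70],
    [0,-180,70],
    [0,-215,70],
    [0,-250,70],
    [0,-285,70],
  ],
  turn=[
    [-0.002,0.008,0],
    [-0.002,0.008,0],
    [-0.002,0.008,0],
    [-0.002,0.008,0],
    [-0.002,0.008,0],
    [-0.002,0.008,0],
    [-0.002,0.008,0],
    [-0.002,0.008,0],
    [-0.002,0.008,0],
    [-0.002,0.008,0],
  ],
)

```text
time_s: 11.63
position: [0.5236, -0.0487, 0.297]
tcp_rot: [[-0.003, -0.102, 0.995], [0.002, 0.995, 0.102], [-1.0, 0.002, -0.002]]
force: [0.7, -0.6, -2.7]
opening: 0.566
```

Emit:
send_rows(
  fingers=[0.2,0.2,0.2,0.2,0.2,0.2,0.2,0.2,0.2,0.2],
  dp=[
    [0,-35,0],
    [0,-70,0],
    [0,-105,0],
    [0,-140,0],
    [0,-175,0],
    [0,-210,0],
    [0,-245,0],
    [0,-280,0],
    [0,-315,0],
    [0,-350,0],
  ],
  turn=[
    [0,0,0],
    [0,0,0],
    [0,0,0],
    [0,0,0],
    [0,0,0],
    [0,0,0],
    [0,0,0],
    [0,0,0],
    [0,0,0],
    [0,0,0],
  ],
)

```text
time_s: 12.47
position: [0.5223, -0.3995, 0.2939]
tcp_rot: [[-0.006, -0.102, 0.995], [0.006, 0.995, 0.102], [-1.0, 0.007, -0.006]]
force: [1.1, 0.5, -2.5]
opening: 0.573
```

Emit:
send_rows(
  fingers=[0.2,0.2,0.2,0.2],
  dp=[
    [0,-14,0],
    [0,-14,0],
    [0,-14,0],
    [0,-14,0],
  ],
  turn=[
    [0,0,0],
    [0,0,0],
    [0,0,0],
    [0,0,0],
  ],
)

```text
time_s: 12.8
position: [0.5217, -0.4117, 0.2919]
tcp_rot: [[-0.009, -0.102, 0.995], [0.01, 0.995, 0.102], [-1.0, 0.011, -0.008]]
force: [-0.7, -0.2, -2.6]
opening: 0.572
```

Run:
```python
from h import *
from scipy.optimize import least_squares
s,c,W=wshot("w11")
P=W[(np.hypot(W[...,0]-.523,W[...,1]+.25)<.078)&(W[...,2]>.04)&(W[...,2]<.12)]
print(len(P),P.min(0),P.max(0))
for R in (.08,None):
    f=(lambda q:np.linalg.norm(P-q[:3],axis=1)-.08) if R else (lambda q:np.linalg.norm(P-q[:3],axis=1)-q[3])
    r=least_squares(f,[.523,-.25,.02]+([] if R else [.08]),loss="soft_l1",f_scale=.001);print(r.x,np.abs(r.fun).mean())
```

```text
t 12.8 p [ 521.7 -411.7  291.9] yaw 5.88 tilt x [-0.009  0.01  -1.   ] F [-0.7 -0.2 -2.6] M [-0.05  0.01  0.02] op 0.572
9153 [ 0.4468237  -0.32338948  0.04007619] [ 0.59986197 -0.17403291  0.10339598]
[ 0.52142309 -0.2489226   0.02134408] 0.0005763213560634272
[ 0.52142206 -0.24882727  0.02058549  0.08061094] 0.0005704466826768753
```

View pics/w11.png

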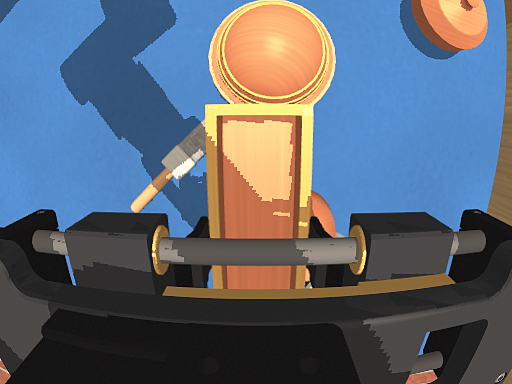

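The bowl shows fully at (275,50) and the dish is still level in the fingers. The dome centre fits at (521.4, -248.9) with radius 80.6 mm, in agreement with the other cameras. Next is the dish centre in the same camera.

Run:
```python
from h import *
I=dict(position=np.zeros(3),tcp_rot=np.eye(3))
for n in("w10","w11"):
    c=dict(np.load(f"pics/{n}.npz")); W=wristworld(c,I)
    R=W[100:185,195:325].reshape(-1,3)
    r=R[(np.abs(R[:,2])<.035)&(R[:,0]<-.021)&(R[:,0]>-.03)&(R[:,1]>.03)]
    rc=cv2.minAreaRect((r[:,1:]*1000).astype(np.float32))
    print(n,len(r),rc,np.median(r[:,0]), "z ext",np.percentile(r[:,2],[.5,99.5]),"yfar",np.percentile(r[:,1],99.7),r[:,1].max())
    f=R[(np.abs(R[:,2])<.015)&(R[:,0]>-.006)&(R[:,0]<.008)&(R[:,1]>.03)]
    A=np.c_[f[:,1:],np.ones(len(f))]; print("floor",len(f),np.linalg.lstsq(A,f[:,0],rcond=None)[0])
s=st()
o=np.array([.5214,-.2489,.1])
print("needed TCP for dish tool offset y-1, z+0.7:", o-s["tcp_rot"]@np.array([0,-.001,.0007]))
```

```text
w10 2807 ((54.779151916503906, -0.811126708984375), (38.49678039550781, 50.61349105834961), 0.04844820499420166) -0.025031837137268365 z ext [-0.02580518  0.02426671] yfar 0.07396539474063504 0.07404738558754337
floor 3759 [-0.00925088  0.00642104  0.00055881]
w11 2808 ((54.82911682128906, -0.7813663482666016), (50.788726806640625, 38.55419921875), 89.96754455566406) -0.024982892569515636 z ext [-0.02578407  0.02428018] yfar 0.07398814937874984 0.07409283160780034
floor 3753 [-0.00921242  0.00450479  0.00059792]
t 12.85 p [ 522.  -411.5  292.7] yaw 5.92 tilt x [-0.008  0.009 -1.   ] F [ 0.3 -0.3 -2.8] M [-0.08  0.08 -0.03] op 0.572
needed TCP for dish tool offset y-1, z+0.7: [ 0.52060064 -0.24797761  0.10001472]
```

Target TCP over the dome is about (522.1, -247.6), with contact expected at z ≈ 105-107 mm. Moving above it with the tilt corrected.

Emit:
send_rows(
  fingers=[0.2,0.2,0.2,0.2,0.2,0.2,0.2,0.2,0.2,0.2],
  dp=[
    [0,20,0],
    [0,45,0],
    [0,75,0],
    [0,105,0],
    [0,135,-20],
    [0,155,-45],
    [0,163,-75],
    [0,164,-105],
    [0,164,-130],
    [0,164,-143],
  ],
  turn=[
    [-0.009,-0.008,0],
    [-0.009,-0.008,0],
    [-0.009,-0.008,0],
    [-0.009,-0.008,0],
    [-0.009,-0.008,0],
    [-0.009,-0.008,0],
    [-0.009,-0.008,0],
    [-0.009,-0.008,0],
    [-0.009,-0.008,0],
    [-0.009,-0.008,0],
  ],
)

```text
time_s: 13.68
position: [0.5204, -0.244, 0.1472]
tcp_rot: [[-0.004, -0.106, 0.994], [0.003, 0.994, 0.106], [-1.0, 0.004, -0.004]]
force: [0.3, -0.1, -2.7]
opening: 0.573
```

Emit:
send_rows(
  fingers=[0.2,0.2,0.2],
  dp=[
    [0,0,0],
    [0,0,0],
    [0,0,0],
  ],
  turn=[
    [0,0,0],
    [0,0,0],
    [0,0,0],
  ],
)

```text
time_s: 13.93
position: [0.5211, -0.2434, 0.1483]
tcp_rot: [[-0.003, -0.107, 0.994], [0.002, 0.994, 0.107], [-1.0, 0.002, -0.002]]
force: [-0.3, -0.5, -2.8]
opening: 0.573
```

Run:
```python
from h import *
st();st()
for n in("side","top"):
    c=bot.capture(n); cv2.imwrite(f"pics/{n}12.png",c["img"]); np.savez(f"pics/{n}12.npz",**c)
s=dict(np.load("pics/side12.npz"))["img"];t=dict(np.load("pics/top12.npz"))["img"]
cv2.imwrite("pics/c12.png",np.hstack([cv2.resize(s[200:320,190:320],(400,370)),cv2.resize(t[150:270,270:400],(400,370))]))
st()
```

```text
t 13.93 p [ 521.1 -243.4  148.3] yaw 6.16 tilt x [-0.003  0.002 -1.   ] F [-0.3 -0.5 -2.8] M [-0.09  0.03  0.02] op 0.573
t 13.93 p [ 521.1 -243.4  148.3] yaw 6.16 tilt x [-0.003  0.002 -1.   ] F [-0.3 -0.5 -2.8] M [-0.09  0.03  0.02] op 0.573
t 14.03 p [ 521.5 -244.3  148.9] yaw 6.12 tilt x [-0.001  0.001 -1.   ] F [ 0.8 -0.3 -2.9] M [-0.06 -0.01 -0.03] op 0.571
```

View pics/c12.png

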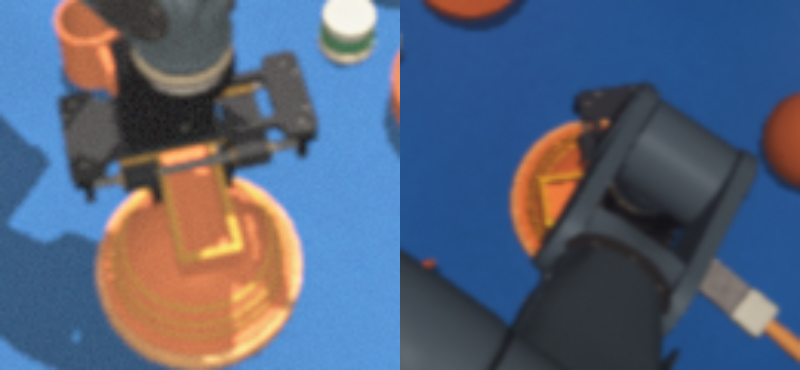

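The dish hangs over the bowl, near end at (210,255) in the side crop, roughly centred and level. Correcting the last 3-4 mm and descending to just above.

Emit:
send_rows(
  fingers=[0.2,0.2,0.2,0.2,0.2,0.2,0.2,0.2],
  dp=[
    [0.5,-3.3,-6],
    [0.5,-3.3,-14],
    [0.5,-3.3,-22],
    [0.5,-3.3,-30],
    [0.5,-3.3,-35],
    [0.5,-3.3,-36],
    [0.5,-3.3,-36],
    [0.5,-3.3,-36],
  ],
  turn=[
    [0,0,0],
    [0,0,0],
    [0,0,0],
    [0,0,0],
    [0,0,0],
    [0,0,0],
    [0,0,0],
    [0,0,0],
  ],
)

```text
time_s: 14.7
position: [0.5221, -0.2477, 0.1128]
tcp_rot: [[-0.001, -0.107, 0.994], [0.001, 0.994, 0.107], [-1.0, 0.001, -0.001]]
force: [-0.2, 1.0, -2.3]
opening: 0.573
```

```bash
python3 -c "
from h import *
st()"
```

```text
t 14.7 p [ 522.1 -247.7  112.8] yaw 6.12 tilt x [-0.001  0.001 -1.   ] F [-0.2  1.  -2.3] M [-0.1   0.01 -0.02] op 0.573
```

Exactly on target and level. Creeping down now.

Emit:
send_rows(
  fingers=[0.2,0.2,0.2,0.2,0.2],
  dp=[
    [0,0,-1.5],
    [0,0,-3],
    [0,0,-4.5],
    [0,0,-5],
    [0,0,-5],
  ],
  turn=[
    [0,0,0],
    [0,0,0],
    [0,0,0],
    [0,0,0],
    [0,0,0],
  ],
)

```text
time_s: 15.12
position: [0.522, -0.2476, 0.1076]
tcp_rot: [[-0.002, -0.107, 0.994], [0.001, 0.994, 0.107], [-1.0, 0.002, -0.001]]
force: [0.4, 0.1, -3.3]
opening: 0.573
```

Emit:
send_rows(
  fingers=[0.2,0.2,0.2],
  dp=[
    [0,0,-0.6],
    [0,0,-1],
    [0,0,-1],
  ],
  turn=[
    [0,0,0],
    [0,0,0],
    [0,0,0],
  ],
)

```text
time_s: 15.37
position: [0.522, -0.2475, 0.1066]
tcp_rot: [[-0.002, -0.107, 0.994], [0.001, 0.994, 0.107], [-1.0, 0.002, -0.001]]
force: [0.1, -0.7, -3.2]
opening: 0.573
```

Emit:
send_rows(
  fingers=[0.2,0.2,0.2],
  dp=[
    [0,0,-0.6],
    [0,0,-0.8],
    [0,0,-0.8],
  ],
  turn=[
    [0,0,0],
    [0,0,0],
    [0,0,0],
  ],
)

```text
time_s: 15.62
position: [0.522, -0.2476, 0.1064]
tcp_rot: [[-0.001, -0.107, 0.994], [0.001, 0.994, 0.107], [-1.0, 0.001, -0.001]]
force: [-1.8, -0.2, 3.0]
opening: 0.574
```

Contact: the force rose to +3 N at z = 106.4. I ease off slightly and open the fingers partway.

Emit:
send_rows(
  fingers=[0.2,0.2,0.2,0.62,0.66,0.7,0.75,0.8,0.8],
  dp=[
    [0,0,0.4],
    [0,0,0.4],
    [0,0,0.4],
    [0,0,0.4],
    [0,0,0.4],
    [0,0,0.4],
    [0,0,0.4],
    [0,0,0.4],
    [0,0,0.4],
  ],
  turn=[
    [0,0,0],
    [0,0,0],
    [0,0,0],
    [0,0,0],
    [0,0,0],
    [0,0,0],
    [0,0,0],
    [0,0,0],
    [0,0,0],
  ],
)

```text
time_s: 16.37
position: [0.5222, -0.2477, 0.1069]
tcp_rot: [[-0.001, -0.107, 0.994], [0.001, 0.994, 0.107], [-1.0, 0.001, -0.001]]
force: [-0.0, -1.2, 0.0]
opening: 0.777
```

```bash
cat > dish.py <<'E'
from h import *
def held(n):
    I=dict(position=np.zeros(3),tcp_rot=np.eye(3))
    s,c,_=wshot(n)
    W=wristworld(c,I); V=wristworld(c,s)
    sel=(np.abs(W[...,2])<.035)&(W[...,0]<-.017)&(W[...,0]>-.035)&(W[...,1]>.03)
    sel[:90]=0;sel[186:]=0
    r=V[sel]; t=W[sel]
    print("rim tool z ext",np.percentile(t[:,2],[.5,99.5])*1e3,"y far",t[:,1].max()*1e3)
    A=np.c_[r[:,:2]-s["position"][:2],np.ones(len(r))]; print("world rim slope",np.linalg.lstsq(A,r[:,2],rcond=None)[0])
    fs=(np.abs(W[...,2])<.018)&(W[...,0]>-.012)&(W[...,0]<.015)&(W[...,1]>.03); fs[:100]=0; fs[190:]=0
    f=V[fs]; A=np.c_[f[:,:2]-s["position"][:2],np.ones(len(f))]; print("world floor slope",np.linalg.lstsq(A,f[:,2],rcond=None)[0])
E
python3 - <<'E'
from dish import *
held("w13")
c=bot.capture("side"); s=c["img"]; np.savez("pics/side13.npz",**c)
cv2.imwrite("pics/c13.png",cv2.resize(s[200:320,190:320],None,fx=5,fy=5))
E
```

```text
t 16.37 p [ 522.2 -247.7  106.9] yaw 6.12 tilt x [-0.001  0.001 -1.   ] F [-0.  -1.2  0. ] M [-0.17  0.08 -0.01] op 0.777
rim tool z ext [-26.25642487  23.84411266] y far 74.08769022967566
world rim slope [0.00569249 0.02323853 0.12983428]
world floor slope [0.00743624 0.00185401 0.10627366]
```

View pics/c13.png

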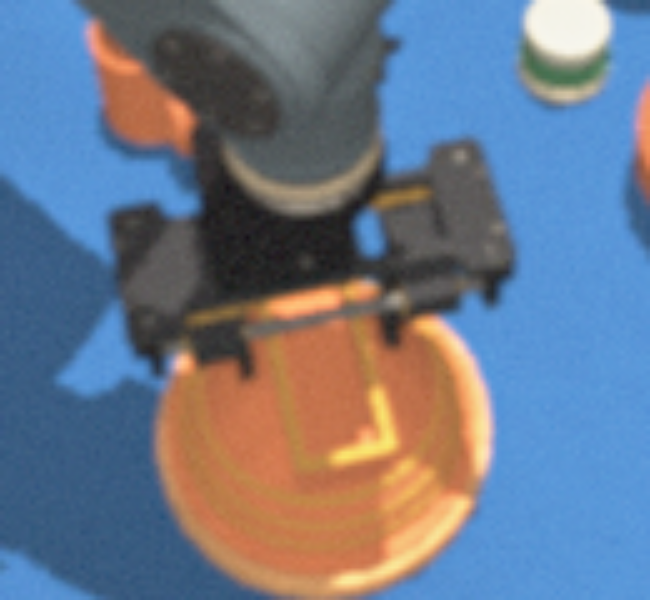

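View pics/w13.png

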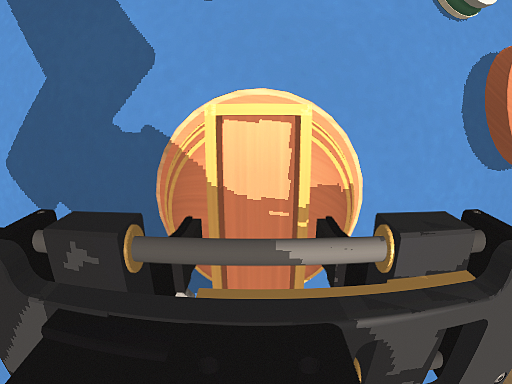

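The dish sits free on the bowl. The open fingers stand clear on both sides (columns 185 and 330 in the wrist view) and the tilt is of order 0.01 rad. I wait briefly and remeasure for rocking.

Emit:
send_rows(
  fingers=[0.9,0.9,0.9,0.9,0.9,0.9],
  dp=[
    [0,0,0],
    [0,0,0],
    [0,0,0],
    [0,0,0],
    [0,0,0],
    [0,0,0],
  ],
  turn=[
    [0,0,0],
    [0,0,0],
    [0,0,0],
    [0,0,0],
    [0,0,0],
    [0,0,0],
  ],
)

```text
time_s: 16.97
position: [0.5221, -0.2476, 0.1068]
tcp_rot: [[-0.001, -0.107, 0.994], [0.001, 0.994, 0.107], [-1.0, 0.001, -0.001]]
force: [-0.8, 0.1, -0.2]
opening: 0.9
```

Run:
```python
from dish import *
for i in range(4): held(f"w14{i}")
```

```text
t 16.97 p [ 522.1 -247.6  106.8] yaw 6.13 tilt x [-0.001  0.001 -1.   ] F [-0.8  0.1 -0.2] M [-0.04  0.04  0.01] op 0.9
rim tool z ext [-26.27159428  23.82255948] y far 74.11825688654474
world rim slope [0.00418081 0.02152474 0.12988498]
world floor slope [0.00713533 0.00135513 0.10627931]
t 17.02 p [ 522.1 -247.6  106.9] yaw 6.13 tilt x [-0.001  0.001 -1.   ] F [ 0.3  0.3 -0.3] M [-0.11  0.    0.02] op 0.897
rim tool z ext [-26.25453798  23.81222697] y far 74.07513265196488
world rim slope [0.00552738 0.01976406 0.13004639]
world floor slope [0.00722422 0.00131081 0.10631279]
t 17.07 p [ 522.1 -247.6  106.9] yaw 6.13 tilt x [-0.001  0.001 -1.   ] F [-0.4  0.6  0.1] M [-0.08  0.07  0.03] op 0.901
rim tool z ext [-26.29469632  23.79719862] y far 74.06816018774016
world rim slope [0.00495132 0.02098916 0.1299739 ]
world floor slope [0.00621737 0.00218143 0.10626176]
t 17.12 p [ 522.1 -247.6  106.9] yaw 6.13 tilt x [-0.001  0.001 -1.   ] F [ 0.  -0.  -0.4] M [-0.1   0.04  0.01] op 0.905
rim tool z ext [-26.22138793  23.81917106] y far 74.15132267415164
world rim slope [0.00529662 0.01879185 0.13010548]
world floor slope [0.00534768 0.00162983 0.10629978]
```

It is steady, with tilt under about 0.012 rad, so no regrasp is needed. Retracting straight up.

Emit:
send_rows(
  fingers=[1,1,1,1,1,1,1,1,1,1],
  dp=[
    [0,0,2],
    [0,0,6],
    [0,0,12],
    [0,0,20],
    [0,0,35],
    [0,0,60],
    [0,0,90],
    [0,0,120],
    [0,0,150],
    [0,0,170],
  ],
  turn=[
    [0,0,0],
    [0,0,0],
    [0,0,0],
    [0,0,0],
    [0,0,0],
    [0,0,0],
    [0,0,0],
    [0,0,0],
    [0,0,0],
    [0,0,0],
  ],
)

```text
time_s: 18.0
position: [0.523, -0.2482, 0.2811]
tcp_rot: [[0.003, -0.107, 0.994], [-0.002, 0.994, 0.107], [-1.0, -0.003, 0.003]]
force: [0.5, -0.7, 0.3]
opening: 0.998
```

Emit:
send_rows(
  fingers=[1,1,1,1,1,1],
  dp=[
    [-10,30,0],
    [-20,65,0],
    [-30,100,0],
    [-35,130,0],
    [-35,150,0],
    [-35,150,0],
  ],
  turn=[
    [0,0,0],
    [0,0,0],
    [0,0,0],
    [0,0,0],
    [0,0,0],
    [0,0,0],
  ],
)

```text
time_s: 18.5
position: [0.4867, -0.0943, 0.2821]
tcp_rot: [[0.003, -0.11, 0.994], [-0.001, 0.994, 0.11], [-1.0, -0.001, 0.003]]
force: [-0.6, -0.5, -0.2]
opening: 1.001
```

Run:
```python
from h import *
st()
for n in("side","top"):
    c=bot.capture(n); cv2.imwrite(f"pics/{n}15.png",c["img"]); np.savez(f"pics/{n}15.npz",**c)
    W=world(c)
    P=W[(np.hypot(W[...,0]-.522,W[...,1]+.249)<.085)&(W[...,2]>.118)&(W[...,2]<.14)]
    print(n,len(P),cv2.minAreaRect((P[:,:2]*1000).astype(np.float32)))
    u=np.array([np.cos(np.radians(6)),np.sin(np.radians(6))]);v=np.array([-u[1],u[0]])
    d=W[...,:2]-np.array([.522,-.249])
    a,b=d@u,d@v
    F=W[(np.abs(a)<.016)&(np.abs(b)<.065)&(W[...,2]>.09)&(W[...,2]<.125)]
    A=np.c_[F[:,:2]-F[:,:2].mean(0),np.ones(len(F))];print("floor slope",len(F),np.linalg.lstsq(A,F[:,2],rcond=None)[0])
```

```text
t 18.5 p [486.7 -94.3 282.1] yaw 6.34 tilt x [ 0.003 -0.001 -1.   ] F [-0.6 -0.5 -0.2] M [-0.14  0.03  0.02] op 1.001
side 374 ((522.4449462890625, -250.82749938964844), (50.15717697143555, 152.72047424316406), 5.896456718444824)
floor slope 510 [ 0.00242698 -0.00356521  0.10563136]
top 129 ((523.9114379882812, -274.64532470703125), (50.16120147705078, 96.77789306640625), 5.915852069854736)
floor slope 222 [ 0.03814449 -0.00105108  0.10498381]
```

View pics/side15.png

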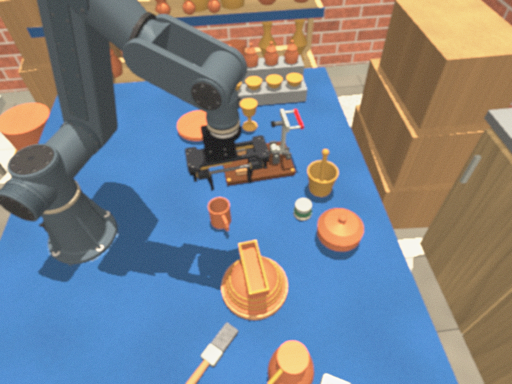

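View pics/top15.png

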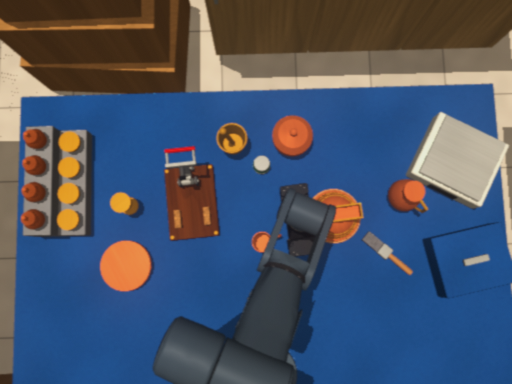

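In both views the dish lies level and centred on the bowl: (253,268) in the side view and (345,213) in the top view. The hold-down is open with its bar at (180,150) in the top view, and the other wares are at the same pixels as at the start. Handing in.

```bash
python3 -c "
from h import *
print(bot.hand_in()); st()"
```

```text
the job is handed in; nothing more can be done
None
the job is handed in; nothing more can be done
```

I swung the hold-down up by its red bar to its stop and let go. I then lifted the dish straight off the rest, carried it over high, set it down gently on the bowl, released it and backed away. I handed the job in at about 18.6 s; no verdict is reported.

**Last checks:**
- **Dish position:** the side camera puts the dish centre about 0.9 mm from the bowl centre it measured at the start.
- **Dish level:** in the side camera the dish floor slopes less than 0.005 rad. The wrist camera gave at most about 0.007 rad directly, or about 0.012 compared with the held dish. It stayed steady over repeated readings.
- **Disagreement:** the top camera's floor fit gave a slope of 0.038 rad along x. The arm partly hid the dish there, so I discounted it.
- **Hold-down and other wares:** the hold-down stood open. By eye, the other wares looked to be where they started.
- **Forces:** the highest wrist force reading I saw was about 10 N, while moving the bar to its stop. The set-down contact was about 6 N. These are end-of-move readings, not a continuous record.

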